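Stroke down the keeper tabs along a bent rule

TASK

The bent steel rule lies in its jig with all seven keeper tabs still standing up. Starting at the tab by the round post, run your fingertips lightly along the row, following the bends to the far end, so that the tabs are laid flat over the rule one after another. Do not grasp, lift or shift the jig, do not press hard, and leave the rings and other things where they are.

Things in the scene. Friction and masses are not known exactly. Their poses are not given: they have to be found in the camera images.
- jig: Heavy dark steel plate lying loose on the table, 150 (x) x 300 (y) x 18 mm, about 6 kg; origin at the centre of its underside. A bright steel rule bent to a flat S runs along it, with seven hinged keeper tabs end to end over it. A round post 16 mm across stands 30 mm tall on the plate at x +55, y -125 mm: tab1 is at this end, tab7 at the +y end. The row stays 35 mm clear of post and ring.
- tab1 (a joint): Angle of keeper tab 1 (rad): 0 = lying flat along the rule, positive = its free end raised, at most 0.7. Aluminium strip 14 mm wide, 3 mm thick, 28 mm long from the hinge axis, which is at its end nearer the post: the free end points onward along the row. Starts at 0.45 to 0.65 (free end 12 to 17 mm up). No spring: stays where left; about 1 N at the free end moves it.
- tab1_hinge (a point): Centre of tab 1's hinge axis, 3.5 mm above the plate's upper face (21.5 mm above the table); the hinge barrel's top is 1.8 mm and the flat tab's upper face 1.5 mm above this point; hinge points follow one another every 35 mm along the row. Its frame is the plate's frame.
- tab2 (a joint): Angle of keeper tab 2 (rad): 0 = lying flat along the rule, positive = its free end raised, at most 0.7. Made and hinged as tab1, standing at its own angle.
- tab2_hinge (a point): Centre of tab 2's hinge axis, 3.5 mm above the plate's upper face (21.5 mm above the table); otherwise as for tab1_hinge.
- tab3 (a joint): Angle of keeper tab 3 (rad): 0 = lying flat along the rule, positive = its free end raised, at most 0.7. Made and hinged as tab1, standing at its own angle.
- tab3_hinge (a point): Centre of tab 3's hinge axis, 3.5 mm above the plate's upper face (21.5 mm above the table); otherwise as for tab1_hinge.
- tab4 (a joint): Angle of keeper tab 4 (rad): 0 = lying flat along the rule, positive = its free end raised, at most 0.7. Made and hinged as tab1, standing at its own angle.
- tab4_hinge (a point): Centre of tab 4's hinge axis, 3.5 mm above the plate's upper face (21.5 mm above the table); otherwise as for tab1_hinge.
- tab5 (a joint): Angle of keeper tab 5 (rad): 0 = lying flat along the rule, positive = its free end raised, at most 0.7. Made and hinged as tab1, standing at its own angle.
- tab5_hinge (a point): Centre of tab 5's hinge axis, 3.5 mm above the plate's upper face (21.5 mm above the table); otherwise as for tab1_hinge.
- tab6 (a joint): Angle of keeper tab 6 (rad): 0 = lying flat along the rule, positive = its free end raised, at most 0.7. Made and hinged as tab1, standing at its own angle.
- tab6_hinge (a point): Centre of tab 6's hinge axis, 3.5 mm above the plate's upper face (21.5 mm above the table); otherwise as for tab1_hinge.
- tab7 (a joint): Angle of keeper tab 7 (rad): 0 = lying flat along the rule, positive = its free end raised, at most 0.7. Made and hinged as tab1, standing at its own angle.
- tab7_hinge (a point): Centre of tab 7's hinge axis, 3.5 mm above the plate's upper face (21.5 mm above the table); otherwise as for tab1_hinge.
- row_end (a point): Where the free end of tab 7 lies when that tab is flat, at the height of the hinge axes: the end of the row. 30 mm of bare plate lie beyond it along the row.
- ring_on_jig: Black plastic ring 26 mm across, 16 mm tall, standing loose on the steel plate; bystander. Origin at the centre of its underside.
- ring_near: Black plastic ring 32 mm across, 20 mm tall, on the table on the robot's side of the plate; bystander. Origin underneath.
- ring_far: Black plastic ring 40 mm across, 20 mm tall, on the table beyond the plate; bystander. Origin underneath.
- screwdriver: Screwdriver lying on the table to the right; bystander.
- mug: White mug 80 mm across, 90 mm tall, to the left; bystander. Origin underneath.
- oil: White bottle 56 mm across, 130 mm tall, to the right; bystander. Origin underneath.
- block: Steel block 50 x 80 x 30 mm on the table to the left; bystander. Origin underneath.

How it is judged:
By the outcome, as a careful person would: the job done as asked, in the order asked, and still so for the second after the job is handed in, with the robot touching nothing.
It also fails if it takes over 48 s, if anything falls off the work surface, if the arm or the gripper's body presses on something with over 40 N, if the wrist force passes 120 N, or if a joint passes its speed limit or range.

ROBOT

A 7-joint arm with a two-finger parallel gripper is mounted at the origin on the work surface. World frame = base frame: x ahead of the robot, y to its left, z up, the work surface at z = 0. Lengths are in m, angles in rad, forces in N, time in s.
With the tool pointing down it reaches from about 0.4 to 0.85 m from the base axis. Payload 10.4 kg.
Tool frame: the origin (TCP) lies midway between the tips of the shut fingers; the grasp point (between the pads) lies 19 mm behind it; z points along the fingers, y is the line along which they close (so a half turn about z gives the same grasp; the last joint's range is limited). The gripper opens to 87 mm and grips with 3 to 60 N. Pads are 19 mm wide; open, the fingers measure 117 mm over their backs; the gripper's body (75 mm by 190 mm) begins 51 mm behind the grasp point.
Start: joints at [1.16, 0.332, -0.065, 1.46, 0.022, 1.35, -0.088], TCP at [0.236, -0.579, 0.223] pointing down, gripper open.
Joint ranges: [-2.6, 2.6], [-0.5, 2.12], [-1.47, 1.34], [0.16, 2.42], [-1.27, 4.41], [0.06, 2.06], [-2.6, 2.6]. Speed limits (rad/s): [2.22, 2.22, 2.79, 2.79, 3.14, 3.14, 3.14].

INTERFACE

Orientations are given as a unit quaternion [x, y, z, w].
In Python, from bench import r gives the robot as it stands.
- The arm moves only by the tool arm_command, never from a script. Its argument "moves" is one flat list of numbers, 4 for each row, row after row: the shift along the tool's x, y, z in cm, then the turn about the tool's z in degrees. A call has 1 to 12 rows; each row shifts and turns the commanded pose from where the row before left it, along the tool's axes as they then stand; what a row does not reach is not made up. A row lasts 1/12 s, in which the tool goes at most 41.7 mm and 7.16 degrees, less where a joint would pass 70% of its speed; a pose out of reach is approached as far as the arm can. A call with a gripper value outside its range is refused whole. "fingers" is the opening in per cent of the stroke, from 0 (shut) to 100 (fully open), set as the call begins (left out, the last holds). The fingers move at their own pace and stop on an object; "squeeze" is the grip in N (left out, the last holds). Time passes only in rows, so rows that do not move let the fingers close. It gives the time, the measured TCP pose, the force, the opening and the grip force at its end, in the units of the state.
- r.read_state(): the state, without advancing time (a new reading comes with each control period).
- r.camera(name): name is "scene" or "side" or "wrist"; returns the picture (400x640x3 uint8, red, green, blue); there is no depth.
- r.camera_info(name): a dict with "fx", "fy", "cx", "cy" (pixels), "origin" and "attitude" of the camera in the world. Camera axes: x right, y up, looking along -z (the intrinsics and any distortion apply to the point x, -y, -z); pixel columns grow to the right and rows downward; lengths in m; the calibration is good to about 2 mm. A picture is of the moment at which its call begins: read the wrist's pose just before it. camera_info takes no time and is no camera call; for the wrist camera it gives the pose at the moment of the call.
- r.close_job(): hands the job in; it is judged then, once.
The state is a dict: "time": time; "joint_positions": joint angles; "joint_vel": joint speeds; "joint_torque": joint torques, N m; "ee_pos": TCP position; "eef_rot": TCP orientation; "ft_force": force on the tool from outside, world axes, zero at the start; "torque": the same for the moment, N m; "width": finger opening in m; "grip_force": force on a finger pad.
Only numpy, scipy, OpenCV 4.12 (cv2) and the standard library are available. Lean on these libraries where they do the work, as an engineer would, in place of code of your own. Each camera call takes 0.05 s, during which the arm holds its last target. There are 200 camera calls.

## Working session

There is one attempt and no reset: what is moved stays moved. The work goes in short steps, Python scripts to look and compute and a tool call to move; the robot and the scene stay as the last step left them, time stands still between calls to the robot, and variables do not carry over. Pictures are saved under pics/ and viewed, at most 10 in all, crops included, and the job is handed in when it is done.

Besides the shell and the picture viewer there is one more tool, called after ">>>" in YAML: its name, and indented under it one key for each argument. arm_command: Moves the arm, as the interface text tells. Its arguments: {"type":"object","properties":{"moves":{"type":"array"},"fingers":{"type":"number"},"squeeze":{"type":"number"}},"required":["moves"]}

```bash
mkdir -p pics; python3 - <<'E'
from bench import r
import cv2,numpy as np
s=r.read_state();print(s['time'],s['ee_pos'],s['eef_rot'],s['width'],s['ft_force'])
for n in("scene","side","wrist"):
    i=r.camera_info(n);print(n,i)
    cv2.imwrite(f'pics/{n}0.png',r.camera(n)[:,:,::-1])
E
```

```text
0.0 [ 0.23620642 -0.5782275   0.22173049] [ 9.81256220e-01  1.92706272e-01 -1.67961925e-04 -7.03468212e-04] 0.08698162255440005 [-0.22240653  0.27390959 -0.13469644]
scene {'fx': 477.61292577499455, 'fy': 477.61292577499455, 'cx': 314.73155876894606, 'cy': 206.69782395609312, 'origin': array([1.06836645, 0.70923779, 0.78696817]), 'attitude': array([0.12497472, 0.39775042, 0.86785763, 0.27018337])}
side {'fx': 494.4453383218343, 'fy': 494.4453383218343, 'cx': 327.02851497225265, 'cy': 202.18252428254024, 'origin': array([ 0.29234387, -1.11594283,  1.02947557]), 'attitude': array([ 0.411957  , -0.04484569, -0.110789  ,  0.90333055])}
wrist {'fx': 305.47487524330165, 'fy': 305.47487524330165, 'cx': 315.79463344408873, 'cy': 196.74206200355556, 'origin': array([ 0.31432826, -0.54583967,  0.38322278]), 'attitude': array([-0.12818278,  0.08742824, -0.55039567,  0.82035973])}
```

View pics/scene0.png

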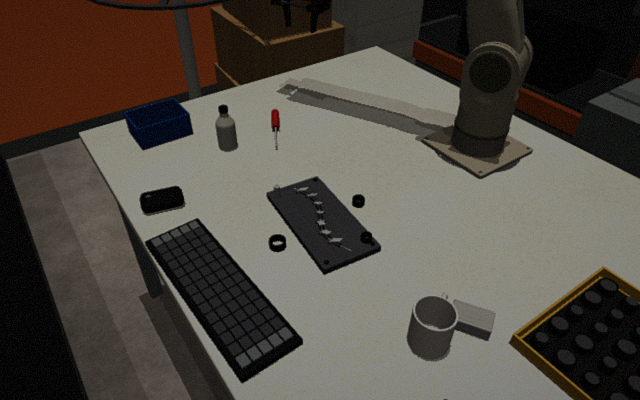

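View pics/side0.png

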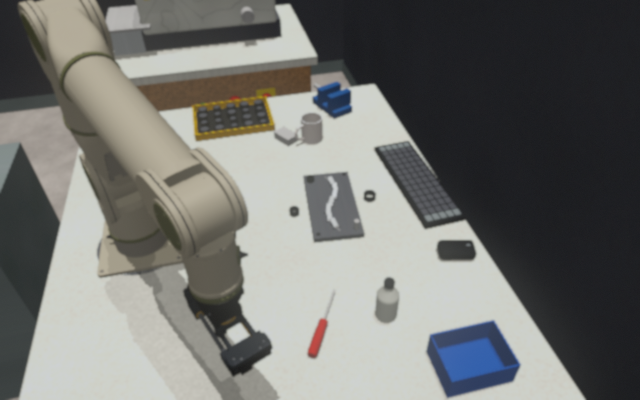

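The scene view shows the plate with corners at about (267,190), (317,178), (379,245) and (325,271). The post is at (277,188) and the ring on the jig at (366,237). In the side view the plate spans (305,175) to (362,238), with the post at about (357,221).

```bash
cat > h.py <<'E'
from bench import r
import cv2,numpy as np
from scipy.spatial.transform import Rotation as R
def ray(i,p):
    p=np.atleast_2d(np.array(p,float))
    d=np.c_[(p[:,0]-i['cx'])/i['fx'],-(p[:,1]-i['cy'])/i['fy'],-np.ones(len(p))]
    return R.from_quat(i['attitude']).apply(d)
def cast(i,p,z):
    d=ray(i,p);o=i['origin'];return o+d*((z-o[2])/d[:,2])[:,None]
def proj(i,P):
    q=R.from_quat(i['attitude']).inv().apply(np.atleast_2d(P)-i['origin'])
    return np.c_[i['cx']-i['fx']*q[:,0]/q[:,2],i['cy']+i['fy']*q[:,1]/q[:,2]]
E
python3 - <<'E'
from h import *
i=r.camera_info('scene');print(cast(i,[(267,188),(317,178),(379,243),(325,268)],.018).round(4))
j=r.camera_info('side');print(cast(j,[(305,175),(352,172),(362,236),(314,240)],.018).round(4))
print(i.keys())
a=cv2.imread('pics/scene0.png')[165:285,255:395];cv2.imwrite('pics/c1.png',cv2.resize(a,None,fx=5,fy=5,interpolation=cv2.INTER_CUBIC))
s=r.read_state();M=R.from_quat(s['eef_rot']).as_matrix();print(M.round(3))
w=r.camera_info('wrist');Mw=R.from_quat(w['attitude']).as_matrix();print((M.T@Mw).round(3),M.T@(w['origin']-s['ee_pos']))
E
```

```text
[[ 0.6189 -0.1558  0.018 ]
 [ 0.488  -0.1176  0.018 ]
 [ 0.5109  0.1615  0.018 ]
 [ 0.6559  0.1536  0.018 ]]
[[ 0.5194  0.1674  0.018 ]
 [ 0.6753  0.1441  0.018 ]
 [ 0.6203 -0.1541  0.018 ]
 [ 0.4825 -0.1357  0.018 ]]
dict_keys(['fx', 'fy', 'cx', 'cy', 'origin', 'attitude'])
[[ 0.926  0.378 -0.   ]
 [ 0.378 -0.926  0.001]
 [-0.    -0.001 -1.   ]]
[[ 0.001  0.952  0.306]
 [ 1.    -0.001  0.001]
 [ 0.001  0.306 -0.952]] [ 0.08457238 -0.00067406 -0.16140597]
```

View pics/c1.png

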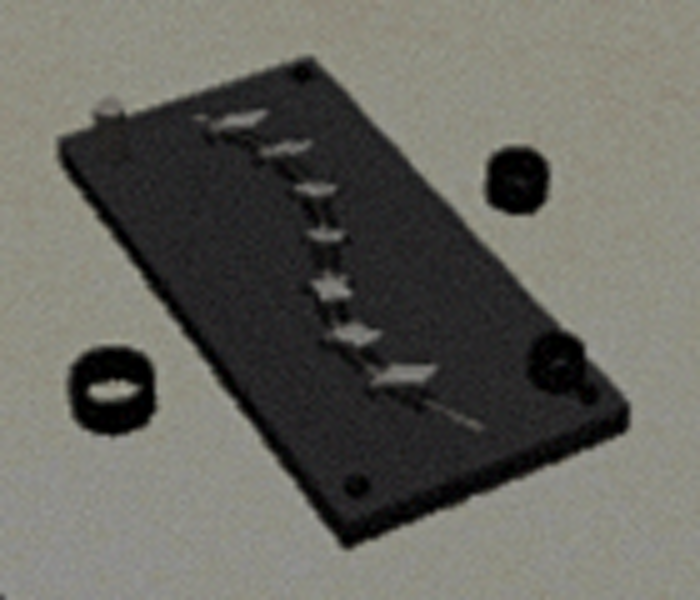

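The crop shows the post at the upper left, seven raised tabs running in an S down to a bare rule end, and a ring on the plate at the lower right. The plate is yawed about -7°. Next I turn the tool so its x axis runs along the row, shut the fingers and go above the plate.

>>> arm_command:
  moves: [0,0,0,-6.8,0,0,0,-6.8,0,0,0,-6.8,0,0,0,-6.8,0,0,0,-6.8,0,0,0,-6.8,0,0,0,-6.8,0,0,0,-6.8,0,0,0,-6.8]
  fingers: 0
  squeeze: 10

```text
time: 0.9
ee_pos: [0.2363, -0.5784, 0.2222]
eef_rot: [0.745, 0.668, 0.0, -0.0]
ft_force: [0.4, -0.2, -0.5]
width: 0.035
grip_force: 0.0
```

>>> arm_command:
  moves: [3.25,1.3,0,0,3.25,1.3,0,0,3.25,1.3,0,0,3.25,1.3,0,0,3.25,1.3,0,0,3.25,1.3,0,0,3.25,1.3,0,0,3.25,1.3,0,0,3.25,1.3,0,0,3.25,1.3,0,0]

```text
time: 1.73
ee_pos: [0.4031, -0.269, 0.2225]
eef_rot: [0.747, 0.665, -0.0, 0.0]
ft_force: [0.6, -0.2, 0.3]
width: 0.0009
grip_force: 0.0
```

>>> arm_command:
  moves: [3.25,1.3,0,0,3.25,1.3,0,0,3.25,1.3,0,0,3.25,1.3,0,0,3.25,1.3,0,0,3.25,1.3,0,0,3.25,1.3,0,0,3.25,1.3,0,0,3.25,1.3,0,0,3.25,1.3,0,0,0,0,0,0,0,0,0,0]

```text
time: 2.73
ee_pos: [0.5692, 0.0398, 0.222]
eef_rot: [0.745, 0.667, 0.0, -0.001]
ft_force: [-0.2, -0.9, -0.4]
width: 0.0004
grip_force: 0.0
```

```bash
python3 - <<'E'
from h import *
s=r.read_state();i=r.camera_info('wrist');a=r.camera('wrist');np.save('w1.npy',a)
cv2.imwrite('pics/w1.png',a[:,:,::-1]);print(s['ee_pos'],i['origin'],i['attitude'])
cv2.imwrite('pics/w1c.png',cv2.resize(a[0:400,180:460,::-1],None,fx=1.5,fy=1.5,interpolation=cv2.INTER_CUBIC))
E
```

```text
[0.56917916 0.0397693  0.22204019] [0.57855425 0.12413363 0.38351163] [-0.15339505  0.00986344 -0.05413861  0.98663148]
```

View pics/w1.png

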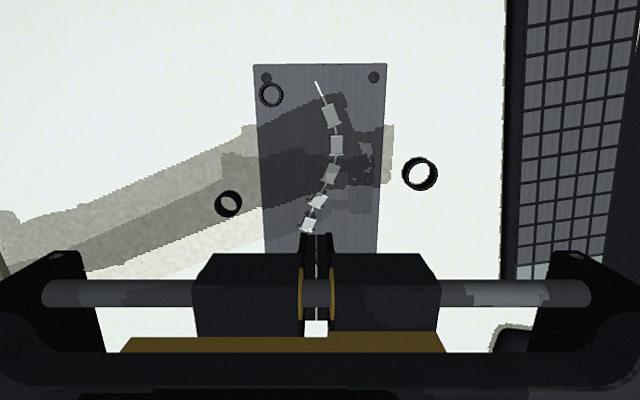

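The plate is at columns 253–387. Tabs 3 to 7 run from (308,225) to (330,113) with the bare rule end at (317,82), and the gripper hides tabs 1 and 2. I'll back off along the row to see those.

>>> arm_command:
  moves: [-2.8,0,1.5,0,-2.8,0,1.5,0,-2.8,0,1.5,0,-2.8,0,1.5,0,0,0,0,0,0,0,0,0]

```text
time: 3.28
ee_pos: [0.5549, -0.0777, 0.1616]
eef_rot: [0.749, 0.663, -0.001, -0.0]
ft_force: [0.3, 0.4, 0.1]
width: 0.0001
grip_force: 0.0
```

```bash
python3 - <<'E'
from h import *
s=r.read_state();i=r.camera_info('wrist');a=r.camera('wrist');np.save('w2.npy',a);np.save('i.npy',i)
print(s['ee_pos'],i['origin'],i['attitude'],i['fx'],i['cx'],i['cy'])
cv2.imwrite('pics/w2c.png',cv2.resize(a[0:260,200:440,::-1],None,fx=2.3,fy=2.3,interpolation=cv2.INTER_CUBIC))
E
```

```text
[ 0.55489201 -0.07770422  0.16164414] [0.56530775 0.00696916 0.32293667] [-0.15450827  0.01114613 -0.0590061   0.98616491] 305.47487524330165 315.79463344408873 196.74206200355556
```

View pics/w2c.png

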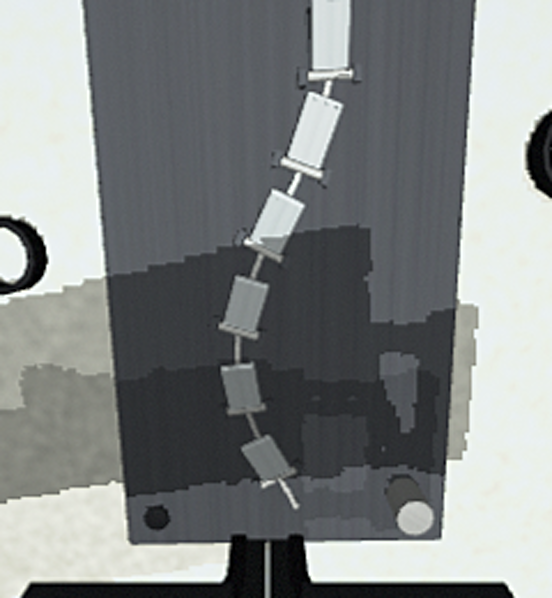

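Tabs 1 to 6 are visible, with hinge barrels in the crop at (279,482), (246,411), (239,330), (263,248), (303,170) and (330,76). The post is at (415,518). Tab 7's hinge comes from the earlier wrist picture, at about (337,126).

```bash
cat >> h.py <<'E'
i2=dict(fx=305.475,fy=305.475,cx=315.795,cy=196.742,origin=np.array([0.56530775,0.00696916,0.32293667]),attitude=[-0.15450827,0.01114613,-0.0590061,0.98616491])
i1=dict(i2,origin=np.array([0.57855425,0.12413363,0.38351163]),attitude=[-0.15339505,0.00986344,-0.05413861,0.98663148])
E
python3 - <<'E'
from h import *
c=np.array([(279,482),(246,411),(239,330),(263,248),(303,170),(330,76)])/2.3+[200,0]
H=cast(i2,c,.0225);print(H.round(4));print(np.linalg.norm(np.diff(H[:,:2],axis=0),axis=1).round(4))
b=cast(i1,[(306,232),(317,207),(330,181),(336,155),(337,126)],.0225);print(b.round(4))
print(proj(i1,H).round(1))
print('post top',cast(i2,np.array([(415,518)])/2.3+[200,0],.048),'corners',cast(i2,np.array([(131,543),(441,538)])/2.3+[200,0],.018).round(4))
print('rule end',cast(i1,[(317,82)],.019),'top corners',cast(i1,[(253,64),(387,63)],.018).round(4))
print('ring',cast(i1,[(270,95)],.034))
a=np.load('w1.npy')[70:240,250:390,::-1];cv2.imwrite('pics/w1z.png',cv2.resize(a,None,fx=3.5,fy=3.5,interpolation=cv2.INTER_CUBIC))
E
```

```text
[[ 0.5567 -0.1035  0.0225]
 [ 0.546  -0.0686  0.0225]
 [ 0.5476 -0.0331  0.0225]
 [ 0.5618 -0.001   0.0225]
 [ 0.5812  0.0266  0.0225]
 [ 0.595   0.0587  0.0225]]
[0.0364 0.0356 0.035  0.0338 0.0349]
[[ 0.5471 -0.0362  0.0225]
 [ 0.5649 -0.0037  0.0225]
 [ 0.5843  0.028   0.0225]
 [ 0.5945  0.059   0.0225]
 [ 0.5987  0.0924  0.0225]]
[[318.9 276.7]
 [308.1 254.5]
 [306.1 229.8]
 [314.3 205.2]
 [327.6 182.3]
 [336.4 155.2]]
post top [[ 0.61270351 -0.11704286  0.048     ]] corners [[ 0.483  -0.1275  0.018 ]
 [ 0.6295 -0.1423  0.018 ]]
rule end [[0.58089093 0.14247641 0.019     ]] top corners [[0.5127 0.1688 0.018 ]
 [0.6597 0.1535 0.018 ]]
ring [[0.52862161 0.13418066 0.034     ]]
```

View pics/w1z.png

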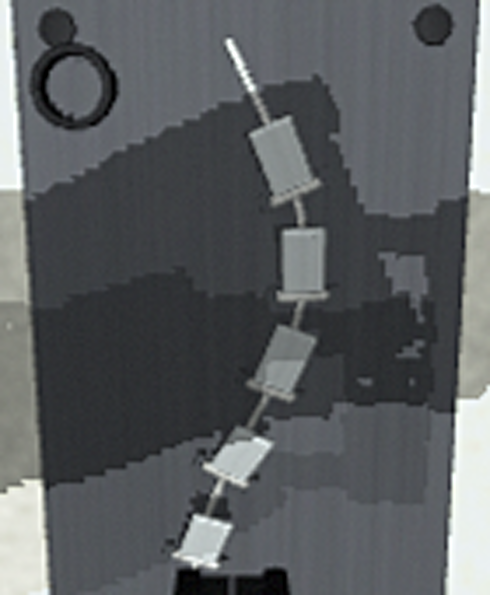

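Tab 7's hinge is at about (334.9,124.9) in the earlier picture, tilting back toward the rule end at (317,82). I now have the whole row, so next comes a planner that gives rounded rows.

```bash
cat > plan.py <<'E'
from h import *
P=np.array([(.5567,-.1035),(.546,-.0686),(.5476,-.0335),(.5618,-.0015),(.5814,.027),(.595,.0588),(.5965,.0935),(.588,.1205)])
U=np.diff(P,axis=0);U/=np.linalg.norm(U,axis=1)[:,None]
A=np.degrees(np.arctan2(U[:,1],U[:,0]))
def pose(n,d,z):   # tool centre d (m) past hinge n (1-based) along tab n, heading blended before the hinge
    if d<0 and n>1:
        t=-d/.035; p=P[n-1]+(P[n-2]-P[n-1])*t; a=A[n-1]+(A[n-2]-A[n-1])*min(1,t/.25)
    else: p=P[n-1]+U[n-1]*d; a=A[n-1]
    return np.array([*p,z,a])
def rows(cur,ts):
    out=[]
    for t in ts:
        c,s=np.cos(np.radians(cur[3])),np.sin(np.radians(cur[3])); d=(t-cur)
        m=[100*(d[0]*c+d[1]*s),100*(d[0]*s-d[1]*c),-100*d[2],-d[3]]
        m=np.round(m,[2,2,2,1]) if 0 else np.array([round(m[0],2),round(m[1],2),round(m[2],2),round(m[3],1)])
        w=np.array([m[0]*c+m[1]*s,m[0]*s-m[1]*c,-m[2]])/100
        cur=np.array([*(cur[:3]+w),cur[3]-m[3]]); out+=[float(v)+0.0 for v in m]
    return out
def cur():
    s=r.read_state();q=R.from_quat(s['eef_rot']).as_matrix()
    return np.array([*s['ee_pos'],np.degrees(np.arctan2(q[1,0],q[0,0]))]),s
E
python3 - <<'E'
from plan import *
print(A.round(1))
for k in range(3): print(cur()[0].round(4)); r.camera('wrist')
c,_=cur()
t=pose(1,.000,.045)
print(rows(c,[c+(t-c)*k/8 for k in range(1,9)]), t)
E
```

```text
[107.   87.4  66.1  55.5  66.8  87.5 107.5]
[ 5.55700e-01 -7.55000e-02  1.62500e-01  8.32442e+01]
[ 5.56200e-01 -7.42000e-02  1.63100e-01  8.33582e+01]
[ 5.56500e-01 -7.35000e-02  1.63300e-01  8.34348e+01]
[-0.38, 0.04, 1.48, -2.9, -0.37, 0.03, 1.48, -3.0, -0.38, 0.0, 1.48, -2.9, -0.38, -0.01, 1.48, -3.0, -0.38, -0.03, 1.47, -2.9, -0.38, -0.06, 1.48, -3.0, -0.37, -0.07, 1.48, -2.9, -0.37, -0.09, 1.48, -3.0] [ 5.56700000e-01 -1.03500000e-01  4.50000000e-02  1.07045029e+02]
```

>>> arm_command:
  moves: [-0.38,0,1.45,-3,-0.38,0,1.45,-3,-0.38,0,1.45,-3,-0.38,0,1.45,-3,-0.38,-0.05,1.45,-3,-0.38,-0.05,1.45,-3,-0.37,-0.05,1.45,-3,-0.37,-0.05,1.45,-3,0,0,0,0,0,0,0,0,0,0,0,0,0,0,0,0]

```text
time: 4.48
ee_pos: [0.5572, -0.1037, 0.0479]
eef_rot: [0.592, 0.806, 0.0, 0.001]
ft_force: [-0.0, 0.5, -0.4]
width: 0.0006
grip_force: 0.0
```

>>> arm_command:
  moves: [0,0,0,0,0,0,0,0,0,0,0,0,0,0,0,0]

```text
time: 4.82
ee_pos: [0.5565, -0.1042, 0.0468]
eef_rot: [0.592, 0.806, 0.0, 0.0]
ft_force: [0.0, 0.7, 0.5]
width: 0.0006
grip_force: 0.0
```

```bash
python3 - <<'E'
from plan import *
c,s=cur();print(c.round(4),s['ft_force'],pose(1,0,.045))
a=r.camera('side');cv2.imwrite('pics/s1.png',cv2.resize(a[150:260,280:400,::-1],None,fx=5,fy=5,interpolation=cv2.INTER_CUBIC))
E
```

```text
[ 5.56500e-01 -1.04200e-01  4.68000e-02  1.07408e+02] [0.01172592 0.67237061 0.52786006] [ 5.56700000e-01 -1.03500000e-01  4.50000000e-02  1.07045029e+02]
```

>>> arm_command:
  moves: [0.05,0,0.5,0,0.05,0,0.5,0,0.05,0,0.5,0,0,0,0.08,0,0.27,0,0.11,0,0.27,0,0.11,0,0.27,0,0.11,0,0.27,0,0.11,0,0.27,0,0.11,0,0.27,0,0.09,0,0.2,0,0,0,0,0,0,0]

```text
time: 5.87
ee_pos: [0.5502, -0.0846, 0.0243]
eef_rot: [0.592, 0.806, 0.0, -0.0]
ft_force: [0.5, -0.0, -0.4]
width: 0.0004
grip_force: 0.0
```

>>> arm_command:
  moves: [0,0,0,0,0,0,0,0,0,0,0,0]

```text
time: 6.12
ee_pos: [0.5505, -0.0855, 0.0243]
eef_rot: [0.592, 0.806, -0.0, 0.0]
ft_force: [-0.5, 0.6, 0.6]
width: 0.0009
grip_force: 0.0
```

```bash
python3 - <<'E'
from plan import *
c,s=cur();print(c.round(4),s['ft_force'],pose(1,.02,.0245))
E
```

```text
[ 5.505000e-01 -8.550000e-02  2.430000e-02  1.074101e+02] [-0.47583535  0.62104513  0.64372683] [ 5.50837536e-01 -8.43785063e-02  2.45000000e-02  1.07045029e+02]
```

>>> arm_command:
  moves: [0,0,0.04,0,0,0,0,0,0,0,0,0]

```text
time: 6.37
ee_pos: [0.5505, -0.0855, 0.024]
eef_rot: [0.592, 0.806, 0.0, 0.0]
ft_force: [0.8, 0.6, 0.0]
width: 0.0002
grip_force: 0.1
```

>>> arm_command:
  moves: [0,0,0.04,0,0,0,0,0,0,0,0,0]

```text
time: 6.62
ee_pos: [0.5505, -0.0854, 0.0236]
eef_rot: [0.592, 0.806, -0.0, 0.0]
ft_force: [0.5, -0.2, -0.2]
width: 0.0005
grip_force: 0.1
```

>>> arm_command:
  moves: [0,0,0.04,0,0,0,0,0,0,0,0,0]

```text
time: 6.87
ee_pos: [0.5505, -0.0855, 0.0235]
eef_rot: [0.592, 0.806, -0.0, 0.0]
ft_force: [-3.4, -0.5, 5.7]
width: 0.0002
grip_force: 2.7
```

Contact with the flat tab 1 shows at a measured z of 23.5 mm, with about 5.7 N. I'll sweep at about 23.6 mm from here.

```bash
cat >> plan.py <<'E'
def seq(n,c,zl=.0236):
    z=lambda k:.0315+(zl-.0315)*k/6
    ts=[pose(n-1,.023,.0245),pose(n,-.007,.0275),pose(n,-.0025,.030),pose(n,.0015,.0315)]+[pose(n,.0015+.0027*k,z(k)) for k in range(1,7)]+[pose(n,.0215,zl)]
    for k,t in enumerate(ts): t[3]=A[n-2]+(A[n-1]-A[n-2])*min(1,(k+1)/5)
    return rows(c,ts),ts[-1]
E
python3 - <<'E'
from plan import *
c,s=cur();c[2]=.0232
for n in range(2,8):
    o,c=seq(n,c);print(n,o)
E
```

```text
2 [0.4, 0.07, -0.13, 4.3, 0.62, -0.05, -0.3, 3.9, 0.46, -0.06, -0.25, 4.0, 0.41, -0.03, -0.15, 3.9, 0.27, 0.01, 0.13, 3.9, 0.27, 0.01, 0.13, 0.0, 0.27, 0.0, 0.13, 0.0, 0.27, 0.0, 0.14, 0.0, 0.27, 0.0, 0.13, 0.0, 0.27, 0.0, 0.13, 0.0, 0.38, 0.0, 0.0, 0.0]
3 [0.15, 0.0, -0.09, 4.3, 0.51, -0.04, -0.3, 4.2, 0.45, -0.07, -0.25, 4.3, 0.39, -0.03, -0.15, 4.3, 0.27, 0.02, 0.13, 4.2, 0.27, 0.0, 0.13, 0.0, 0.27, 0.0, 0.14, 0.0, 0.27, 0.0, 0.13, 0.0, 0.27, 0.0, 0.13, 0.0, 0.27, 0.0, 0.13, 0.0, 0.38, 0.0, 0.0, 0.0]
4 [0.15, 0.0, -0.09, 2.1, 0.5, -0.02, -0.3, 2.1, 0.45, -0.03, -0.25, 2.2, 0.4, -0.02, -0.15, 2.1, 0.27, 0.01, 0.13, 2.1, 0.27, 0.0, 0.13, 0.0, 0.27, 0.0, 0.14, 0.0, 0.27, 0.0, 0.13, 0.0, 0.27, 0.0, 0.13, 0.0, 0.27, 0.0, 0.13, 0.0, 0.38, 0.0, 0.0, 0.0]
5 [0.15, 0.0, -0.09, -2.3, 0.47, 0.02, -0.3, -2.2, 0.44, 0.03, -0.25, -2.3, 0.39, 0.02, -0.15, -2.3, 0.27, -0.01, 0.13, -2.3, 0.27, 0.0, 0.13, 0.0, 0.27, 0.0, 0.14, 0.0, 0.27, 0.0, 0.13, 0.0, 0.27, 0.0, 0.13, 0.0, 0.27, 0.0, 0.13, 0.0, 0.38, 0.0, 0.0, 0.0]
6 [0.15, 0.0, -0.09, -4.1, 0.47, 0.03, -0.3, -4.2, 0.44, 0.07, -0.25, -4.1, 0.39, 0.03, -0.15, -4.1, 0.26, -0.02, 0.13, -4.2, 0.27, 0.0, 0.13, 0.0, 0.27, 0.0, 0.14, 0.0, 0.27, 0.0, 0.13, 0.0, 0.27, 0.0, 0.13, 0.0, 0.27, 0.0, 0.13, 0.0, 0.38, 0.0, 0.0, 0.0]
7 [0.15, 0.0, -0.09, -4.0, 0.48, 0.03, -0.3, -4.0, 0.44, 0.07, -0.25, -4.0, 0.39, 0.03, -0.15, -4.0, 0.27, -0.02, 0.13, -3.9, 0.27, 0.0, 0.13, 0.0, 0.27, 0.0, 0.14, 0.0, 0.27, 0.0, 0.13, 0.0, 0.27, 0.0, 0.13, 0.0, 0.27, 0.0, 0.13, 0.0, 0.38, 0.0, 0.0, 0.0]
```

>>> arm_command:
  moves: [0.4,0.07,-0.13,4.3,0.6,-0.05,-0.3,3.9,0.46,-0.06,-0.25,4,0.4,-0.03,-0.15,4,0.27,0,0.13,4,0.27,0,0.13,0,0.27,0,0.13,0,0.27,0,0.14,0,0.27,0,0.13,0,0.27,0,0.13,0,0.38,0,0,0,0,0,0,0]

```text
time: 7.87
ee_pos: [0.547, -0.0465, 0.0235]
eef_rot: [0.724, 0.69, 0.0, -0.0]
ft_force: [-0.1, 0.4, 1.1]
width: 0.0008
grip_force: 0.7
```

>>> arm_command:
  moves: [0,0,0,0,0,0,0,0]

```text
time: 8.03
ee_pos: [0.5469, -0.0468, 0.0235]
eef_rot: [0.724, 0.69, 0.0, -0.0]
ft_force: [0.9, -0.2, 1.0]
width: 0.0
grip_force: 0.6
```

```bash
python3 - <<'E'
from plan import *
c,s=cur();print(c.round(4),s['ft_force'],pose(2,.0215,.0236),seq(3,c)[0])
E
```

```text
[ 5.46900e-01 -4.68000e-02  2.35000e-02  8.72574e+01] [ 0.87366105 -0.20036799  1.03023883] [ 5.46979040e-01 -4.71223027e-02  2.36000000e-02  8.73900333e+01] [0.12, 0.01, -0.1, 4.1, 0.5, -0.04, -0.3, 4.3, 0.45, -0.07, -0.25, 4.3, 0.39, -0.03, -0.15, 4.2, 0.27, 0.02, 0.13, 4.3, 0.27, 0.0, 0.13, 0.0, 0.27, 0.0, 0.14, 0.0, 0.27, 0.0, 0.13, 0.0, 0.27, 0.0, 0.13, 0.0, 0.27, 0.0, 0.13, 0.0, 0.38, 0.0, 0.0, 0.0]
```

>>> arm_command:
  moves: [0.12,0,-0.1,4.2,0.5,-0.04,-0.3,4.3,0.45,-0.07,-0.25,4.3,0.39,-0.03,-0.15,4.3,0.27,0.02,0.13,4.2,0.27,0,0.13,0,0.27,0,0.14,0,0.27,0,0.13,0,0.27,0,0.13,0,0.27,0,0.13,0,0.38,0,0,0,0,0,0,0]

```text
time: 9.03
ee_pos: [0.5565, -0.0136, 0.0236]
eef_rot: [0.839, 0.545, 0.0, -0.0]
ft_force: [-0.3, 1.3, 0.8]
width: 0.0009
grip_force: 0.0
```

>>> arm_command:
  moves: [0,0,0,0,0,0,0,0]

```text
time: 9.2
ee_pos: [0.5562, -0.0142, 0.0235]
eef_rot: [0.839, 0.544, 0.0, -0.0]
ft_force: [-0.9, 0.4, -0.3]
width: 0.0005
grip_force: 0.0
```

```bash
python3 - <<'E'
from plan import *
c,s=cur();print(c.round(4),s['ft_force'],pose(3,.0215,.0236),seq(4,c)[0][:24])
E
```

```text
[ 5.56200e-01 -1.42000e-02  2.35000e-02  6.59477e+01] [-0.92070912  0.42270818 -0.29172634] [ 5.56320579e-01 -1.38479901e-02  2.36000000e-02  6.60707452e+01] [0.18, -0.01, -0.1, 2.0, 0.5, -0.01, -0.3, 2.1, 0.45, -0.04, -0.25, 2.1, 0.4, -0.01, -0.15, 2.1, 0.27, 0.01, 0.14, 2.2, 0.27, 0.0, 0.13, 0.0]
```

>>> arm_command:
  moves: [0.17,0,-0.09,2.1,0.5,-0.02,-0.3,2.1,0.45,-0.03,-0.25,2.1,0.4,-0.02,-0.15,2.1,0.27,0.01,0.13,2.1,0.27,0,0.13,0,0.27,0,0.14,0,0.27,0,0.13,0,0.27,0,0.13,0,0.27,0,0.13,0,0.38,0,0,0,0,0,0,0]

```text
time: 10.2
ee_pos: [0.5744, 0.0165, 0.0236]
eef_rot: [0.885, 0.465, 0.0, -0.0]
ft_force: [0.4, 0.2, 0.6]
width: 0.0003
grip_force: 0.0
```

>>> arm_command:
  moves: [0,0,0,0,0,0,0,0]

```text
time: 10.37
ee_pos: [0.5741, 0.0161, 0.0235]
eef_rot: [0.885, 0.465, 0.0, -0.0]
ft_force: [-0.9, -0.4, -0.0]
width: 0.0006
grip_force: 0.0
```

```bash
python3 - <<'E'
from plan import *
c,s=cur();print(c.round(4),s['ft_force'],pose(4,.0215,.0236),seq(5,c)[0][:24])
E
```

```text
[5.74100e-01 1.61000e-02 2.35000e-02 5.54406e+01] [-0.88526611 -0.36489629 -0.03747169] [5.73983008e-01 1.62150875e-02 2.36000000e-02 5.54829458e+01] [0.16, -0.01, -0.1, -2.3, 0.46, 0.02, -0.3, -2.3, 0.45, 0.03, -0.25, -2.3, 0.39, 0.02, -0.15, -2.2, 0.27, -0.01, 0.13, -2.3, 0.27, 0.0, 0.14, 0.0]
```

>>> arm_command:
  moves: [0.16,0,-0.09,-2.3,0.47,0.02,-0.3,-2.2,0.44,0.03,-0.25,-2.3,0.39,0.02,-0.15,-2.3,0.27,-0.01,0.13,-2.3,0.27,0,0.13,0,0.27,0,0.14,0,0.27,0,0.13,0,0.27,0,0.13,0,0.27,0,0.13,0,0.38,0,0,0,0,0,0,0]

```text
time: 11.37
ee_pos: [0.5902, 0.0473, 0.0237]
eef_rot: [0.835, 0.551, 0.0, -0.0]
ft_force: [0.3, 0.0, -0.6]
width: 0.0006
grip_force: 0.0
```

>>> arm_command:
  moves: [0,0,0,0,0,0,0,0]

```text
time: 11.53
ee_pos: [0.5899, 0.0467, 0.0235]
eef_rot: [0.835, 0.551, 0.0, -0.0]
ft_force: [-0.2, -0.9, -0.1]
width: 0.0003
grip_force: 0.1
```

```bash
python3 - <<'E'
from plan import *
c,s=cur();print(c.round(4),s['ft_force'],pose(5,.0215,.0236),seq(6,c)[0][:24])
E
```

```text
[5.89900e-01 4.67000e-02 2.35000e-02 6.68321e+01] [-0.20641472 -0.85167476 -0.06237513] [5.89854257e-01 4.67680432e-02 2.36000000e-02 6.68449142e+01] [0.15, -0.01, -0.1, -4.1, 0.47, 0.03, -0.3, -4.2, 0.44, 0.07, -0.25, -4.1, 0.39, 0.03, -0.15, -4.2, 0.27, -0.02, 0.14, -4.1, 0.27, 0.0, 0.13, 0.0]
```

>>> arm_command:
  moves: [0.15,0,-0.09,-4.1,0.47,0.03,-0.3,-4.2,0.44,0.07,-0.25,-4.1,0.39,0.03,-0.15,-4.1,0.27,-0.02,0.13,-4.1,0.27,0,0.13,0,0.27,0,0.14,0,0.27,0,0.13,0,0.27,0,0.13,0,0.27,0,0.13,0,0.38,0,0,0,0,0,0,0]

```text
time: 12.53
ee_pos: [0.596, 0.0811, 0.0236]
eef_rot: [0.723, 0.691, 0.0, -0.0]
ft_force: [-0.2, 0.1, -0.0]
width: 0.0005
grip_force: 0.0
```

>>> arm_command:
  moves: [0,0,0,0,0,0,0,0]

```text
time: 12.7
ee_pos: [0.596, 0.0803, 0.0235]
eef_rot: [0.723, 0.691, 0.0, -0.0]
ft_force: [0.6, 0.8, 1.3]
width: 0.0004
grip_force: 0.1
```

```bash
python3 - <<'E'
from plan import *
c,s=cur();print(c.round(4),s['ft_force'],pose(6,.0215,.0236),seq(7,c)[0][:24])
E
```

```text
[5.960e-01 8.030e-02 2.350e-02 8.743e+01] [0.63455172 0.83858651 1.25577545] [5.95928528e-01 8.02799403e-02 2.36000000e-02 8.75247782e+01] [0.15, -0.01, -0.1, -4.1, 0.47, 0.04, -0.3, -4.0, 0.45, 0.06, -0.25, -4.0, 0.39, 0.03, -0.15, -4.0, 0.27, -0.02, 0.14, -3.9, 0.27, 0.0, 0.13, 0.0]
```

Tab 7 next, running on a little past the end of the row and then lifting.

>>> arm_command:
  moves: [0.15,0,-0.09,-4,0.47,0.03,-0.3,-4,0.44,0.07,-0.25,-4,0.39,0.03,-0.15,-4,0.27,-0.02,0.13,-4,0.27,0,0.13,0,0.27,0,0.14,0,0.27,0,0.13,0,0.27,0,0.13,0,0.27,0,0.13,0,0.38,0,0,0,0,0,0,0]

```text
time: 13.7
ee_pos: [0.5899, 0.1148, 0.0236]
eef_rot: [0.592, 0.806, 0.0, -0.0]
ft_force: [-0.2, 0.2, -0.0]
width: 0.0003
grip_force: 0.0
```

>>> arm_command:
  moves: [0.3,0,0,0,0.3,0,0,0,0.3,0,0,0,0,0,0,0,0,0,0,0]

```text
time: 14.12
ee_pos: [0.5874, 0.1226, 0.0236]
eef_rot: [0.592, 0.806, 0.0, -0.0]
ft_force: [-1.1, 0.9, -0.1]
width: 0.0005
grip_force: 0.0
```

>>> arm_command:
  moves: [0,0,-1,0,0,0,-2,0,0,0,-3,0,0,0,-3,0,0,0,-3,0,0,0,-3,0,-4,0,-1,0,-4,0,-1,0,-4,0,-1,0,-4,0,-1,0,-4,0,0,0,-2,0,0,0]

```text
time: 15.12
ee_pos: [0.6543, -0.0944, 0.2148]
eef_rot: [0.594, 0.804, -0.001, 0.001]
ft_force: [-0.2, -0.7, 0.5]
width: 0.0005
grip_force: 0.0
```

>>> arm_command:
  moves: [-2,0,0,5,-2,0,0,5,-1,0,0,5,0,0,0,5,0,0,0,0,0,0,0,0,0,0,0,0,0,0,0,0]

```text
time: 15.78
ee_pos: [0.665, -0.1356, 0.214]
eef_rot: [0.722, 0.692, 0.0, 0.0]
ft_force: [-0.5, 1.1, -0.3]
width: 0.0008
grip_force: 0.0
```

```bash
python3 - <<'E'
from plan import *
c,s=cur();print(c.round(4),s['ft_force'])
a=r.camera('wrist');b=r.camera('side')
cv2.imwrite('pics/w3.png',np.hstack([cv2.resize(a[0:280,170:470,::-1],None,fx=1.6,fy=1.6),cv2.resize(b[150:262,285:365,::-1],None,fx=4,fy=4,interpolation=cv2.INTER_CUBIC)]))
E
```

```text
[ 0.665  -0.1356  0.214  87.59  ] [-0.50294856  1.05298572 -0.30817412]
```

View pics/w3.png

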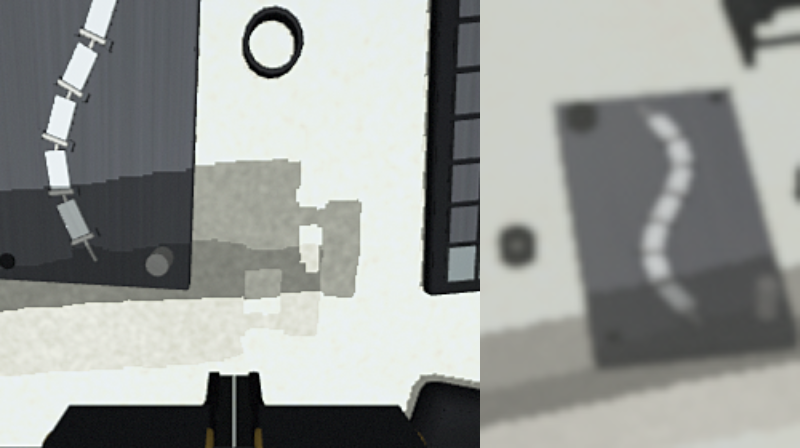

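In the wrist crop, tabs 1 to 5 look flat, from (88,230) to (95,20), and the plate has not moved. I'll shift sideways so the camera sees the whole row.

>>> arm_command:
  moves: [0.5,-2,-0.5,0,0.5,-2,-0.5,0,0.5,-2,-0.5,0,0.5,-2,-0.5,0,0,-1,0,0,0,0,0,0,0,0,0,0,0,0,0,0,0,0,0,0,0,0,0,0]

```text
time: 16.72
ee_pos: [0.5765, -0.1122, 0.2332]
eef_rot: [0.723, 0.691, 0.0, -0.0]
ft_force: [0.5, 0.1, -0.0]
width: 0.0005
grip_force: 0.0
```

```bash
python3 - <<'E'
from plan import *
i=r.camera_info('wrist');a=r.camera('wrist')
x=[int(v) for v in proj(i,np.c_[P.mean(0)[None],.023])[0]];print(x)
cv2.imwrite('pics/w4.png',cv2.resize(a[0:260,x[0]-90:x[0]+90,::-1],None,fx=2.3,fy=2.3,interpolation=cv2.INTER_CUBIC))
print((proj(i,np.c_[P,np.full(8,.0225)])-[x[0]-90,0]).round(1)*2.3)
F=np.array([P[k]+U[k]*.028 for k in range(7)]);print('flat ends',((proj(i,np.c_[F,np.full(7,.023)])-[x[0]-90,0])*2.3).round(0).tolist())
F[:]=P[:7]+U*.027;print('0.3rad ends',((proj(i,np.c_[F,np.full(7,.031)])-[x[0]-90,0])*2.3).round(0).tolist())
print('corner',((proj(i,[(.483,-.1275,.018),(.6295,-.1423,.018)])-[x[0]-90,0])*2.3).round(0).tolist())
E
```

```text
[307, 63]
[[ 191.36  378.81]
 [ 166.98  314.18]
 [ 165.37  244.03]
 [ 189.29  175.26]
 [ 226.55  109.71]
 [ 252.54   33.58]
 [ 253.23  -53.59]
 [ 232.07 -124.43]]
flat ends [[173.0, 330.0], [166.0, 259.0], [184.0, 189.0], [219.0, 122.0], [247.0, 48.0], [253.0, -37.0], [232.0, -124.0]]
0.3rad ends [[172.0, 334.0], [164.0, 261.0], [183.0, 190.0], [218.0, 122.0], [247.0, 46.0], [254.0, -41.0], [233.0, -130.0]]
corner [[62.0, 425.0], [326.0, 440.0]]
```

View pics/w4.png

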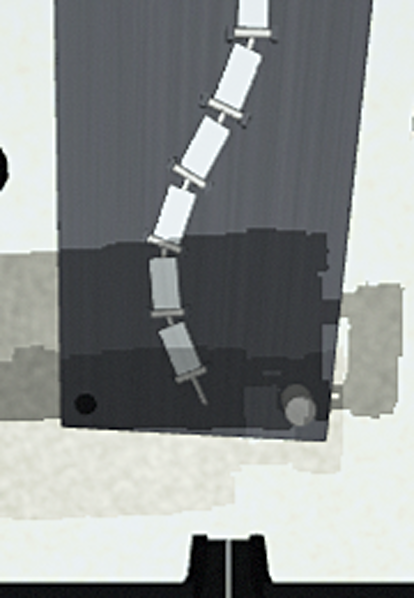

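Hinges and plate corners sit where predicted, so the jig has not shifted, and tabs 1 to 5 look flat. One last look at the whole row from the scene camera.

```bash
python3 - <<'E'
from plan import *
b=r.camera('scene');cv2.imwrite('pics/sc2.png',cv2.resize(b[165:285,255:395,::-1],None,fx=5,fy=5,interpolation=cv2.INTER_CUBIC))
E
```

```text
(no output)
```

View pics/sc2.png

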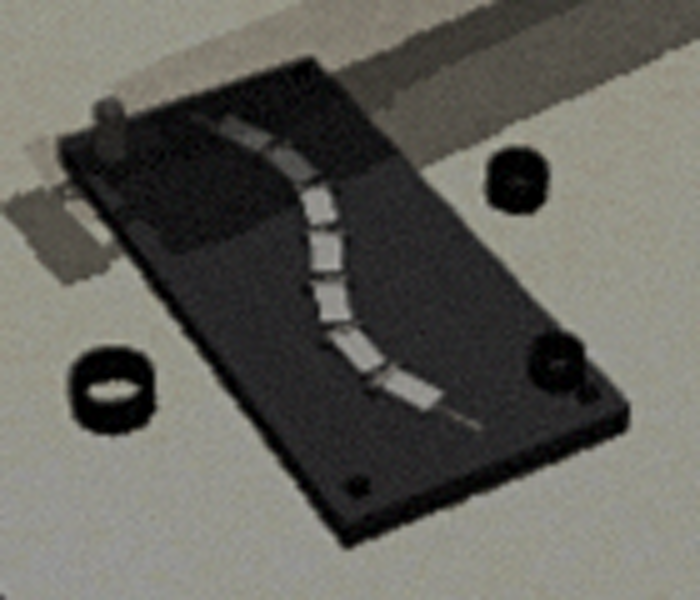

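All seven tabs lie flat along the S, from (240,130) to (410,388). The plate and rings are where they were.

```bash
python3 -c "
from bench import r
print(r.close_job())"
```

```text
the job is handed in; nothing more can be done
None
```

All seven tabs were laid flat in order from the post end, the highest force I read was about 6 N, the final pictures show the jig and rings where they were, and the job is handed in.

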